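# Uncap a test fixture and hold its sprung cover just below balance

## Task

Lift the loose dust cap off the hinged cover of the test fixture and set it down, knob up, in the empty undivided tray without dropping it. Then take the cover's handle bar and raise the cover past its balance point (55 degrees open) to about 60 degrees, never losing it to the spring so that it flies up to its stop, bring it back down to about 48 degrees, just below the balance point, and hold it still there for the probe pin inspection. The program finishes while the gripper is still holding the cover's bar; leave everything else on the bench where it is.

Things in the scene. Friction and masses are not known exactly. Their poses are not given: they have to be found in the camera images.
- fixture: Clamshell test fixture, fixed to the bench: black base 260 (x) x 200 (y) x 66 mm high. Origin: centre of its underside. Its x axis points from the handle side (near the robot) to the hinge side, z up; it may be turned up to 0.25 rad about z.
- cover_hinge (a point): Middle of the cover's hinge axis, fixed in the fixture at (100, 0, 85) mm of the fixture's frame. The hinge axis runs along the fixture's y axis.
- cover (a joint): Opening angle (rad) of the aluminium cover, a plate 190 x 140 x 12 mm, 0.9 kg: 0 closed and level (top face 91 mm above the bench), grows as the handle side rises, stop at 1.45. Spring-assisted and damped: below its balance point (0.96 rad, 55 degrees) it sinks shut, above it the spring carries it open. Lifting at the bar takes under 5 N.
- cover_bar (a point): Middle of the cover's round steel handle bar, 12 mm thick, 110 mm long along the fixture's y axis. In the cover's frame 230 mm out from the hinge (towards the robot when shut) and 36 mm above the hinge (121 mm above the bench when shut); 30 mm ahead of and above the plate's front edge. Pinch it from above, fingers closing along the fixture's x; it turns between the pads.
- cap: Loose grey dust cap, about 60 g: a skirted disc 66 mm across, 18 mm high, with a round knob 24 mm across and 26 mm high on top. Origin: centre of its underside; z up through the knob. It sits over a round socket (48 mm across, 12 mm high) on the cover's top face; the skirt is 58 mm wide inside, 14 mm deep, so lift it straight up before moving sideways.
- tray: Empty grey open tray without dividers, fixed: 130 x 130 x 20 mm outside, walls and floor about 4 mm thick. Origin: centre of its underside. It stands to the left or right of the fixture.
- screw_tray: Tray of the same size as the empty one, fixed, but with dividers and screws in it, on the other side of the fixture. Not for the cap. Origin: centre of its underside.
- chassis_a: Bystander: flat dark phone chassis 75 x 150 x 8 mm lying on the bench to the right of the fixture, near the back. Origin: centre of its underside.
- chassis_b: Bystander: the same kind of phone chassis, far to the left. Origin: centre of its underside.
- bottle: Bystander: white bottle with a black cap, 56 mm across, 130 mm high. Origin: centre of its underside.
- tape: Bystander: tape roll 90 mm across, 24 mm high, lying flat. Origin: centre of its underside.
- screwdriver: Bystander: screwdriver with a black handle, lying on the bench on the right.
- jar: Bystander: small glass jar with a white lid, 60 mm across, 60 mm high, on the left. Origin: centre of its underside.
Mind the look-alikes: they are no part of the job. Leave any orange or pink look-alike of the cap alone.

How it is judged (in metres and radians):
On the way, in this order (a step that is already met when the one before it is completed fails the run):
1. the cap is lifted clear of the cover in the gripper (z of cap in the frame of fixture above 0.108 m and contact force between the fingers and cap above 0.3 N and value of joint cover below 0.1 rad), for 0.1 s.
2. the cap is set down in the empty tray while still held, not dropped (horizontal distance between cap and tray below 0.045 m and angle between cap's own z axis and vertical below 0.1 rad and z of cap in the frame of tray below 0.018 m and contact force between the fingers and cap above 0.3 N), for 0.04 s.
3. the cap is let go and rests flat in the tray (horizontal distance between cap and tray below 0.045 m and angle between cap's own z axis and vertical below 0.1 rad and z of cap in the frame of tray below 0.01 m and contact force between the fingers and cap below 0.05 N and linear speed of cap below 0.03 m/s), for 0.2 s.
4. the cover is raised past its balance point in the gripper (value of joint cover above 0.99 rad and contact force between the fingers and cover above 0.3 N), for 0.1 s.
At the end, for the whole second after the job is handed in: the gripper's fingers are still holding the cover, which stands still (under 0.05 rad/s) between 0.70 and 0.94 rad (40 to 54 degrees), just below its balance point; the cap rests released, knob up and flat in the empty tray (all of step 3 and value of joint cover between 0.7 and 0.94 rad and velocity of joint cover between -0.05 and 0.05 rad/s and contact force between the fingers and cover above 0.3 N); the arm keeps its last pose, push and grip.
It fails at once if the cover flies up towards its stop (beyond 1.3 rad) (value of joint cover above 1.3 rad).
It fails at once if a bystander is pushed more than 30 mm (distance of any of chassis_a, chassis_b, bottle, tape, screwdriver, jar from where it was at the start of the episode above 0.03 m).
It also fails if it takes over 58 s, if anything falls off the work surface, if the arm or the gripper's body presses on something with over 40 N, if the wrist force passes 120 N, or if a joint passes its speed limit or range.

## Robot

A 6-joint arm with a two-finger parallel gripper is mounted at the origin on the work surface. World frame = base frame: x ahead of the robot, y to its left, z up, the work surface at z = 0. Lengths are in mm, angles in rad, forces in N, time in s.
With the tool pointing down it reaches from about 275 to 1000 mm from the base axis. Payload 8.4 kg.
Tool frame: the origin (TCP) lies at the very end of the fingers, on their centre line; the grasp point (between the pads) lies 19 mm behind it; z points along the fingers, y is the line along which they close (so a half turn about z gives the same grasp; the last joint's range is limited). The gripper opens to 85 mm and grips with 20 to 120 N. Pads are 22 mm wide; open, the fingers measure 114 mm over their backs; the gripper's body (76 mm by 85 mm) begins 54 mm behind the grasp point. The pads swing forward as they close: fully open they stand 13 mm farther back than shut.
Start: joints at [1.146, 0.353, 1.633, -0, 1.155, -0.002], TCP at [256.446, 569.968, 231.281] pointing down, gripper open.
Joint ranges: [-2.63, 2.63], [-0.92, 2.1], [0.06, 2.66], [-1.3, 4.44], [0, 2.69], [-3.02, 3.02]. Speed limits (rad/s): [2.22, 2.22, 2.79, 3.14, 3.14, 3.14].

## Interface

Orientations are given as [roll, pitch, yaw] about the fixed x, y, z axes, in that order (R = Rz(yaw) Ry(pitch) Rx(roll)).
In Python, from rig import sensors, grab_frame, camera_params, order gives the robot as it stands. The module is installed in compiled form; this text tells all that it offers.
- The arm moves only by the tool move_arm, never from a script. Its argument "motion" is a list of rows, each a list of 7 numbers: the turn, a rotation vector about the tool's x, y, z in normalised numbers (1 is 180 degrees), then the shift along the tool's x, y, z in normalised numbers (1 is 600 mm), then the finger opening in m, from 0 to 0.0854. A call has 1 to 8 rows; each row is the pose to reach, as a shift and turn from the pose commanded when the call began, along the tool's axes at that moment; what a row does not reach only later rows make up. A row lasts 1/8 s, in which the tool goes at most 62.5 mm and 10.7 degrees, less where a joint would pass 70% of its speed; a pose out of reach is approached as far as the arm can. A shift or turn number past 1, either way, is cut back to 1. A call with a gripper value outside its range is refused whole. The fingers move at their own pace and stop on an object; "grip_force" is the grip in N (left out, the last holds). Time passes only in rows, so rows that repeat a pose let the fingers close. It gives the time, the measured TCP pose, the force, the opening and the grip force at its end, in the units of the state.
- sensors.sense(): the state, without advancing time (a new reading comes with each control period).
- grab_frame(name): name is "side" or "top" or "wrist"; returns (picture, depth): 384x512x3 uint8, red, green, blue; 384x512 float32, mm along the optical axis (not along the pixel's ray), 0 where there is no reading.
- camera_params(name): a dict with "camera_matrix" (3x3 intrinsics, pixels), "world_from_camera" (4x4, takes a point from camera to world coordinates). Camera axes: x right, y down, z forward; pixel columns grow to the right and rows downward; lengths in mm; the calibration is good to about 2 mm. A picture is of the moment at which its call begins: read the wrist's pose just before it. camera_params takes no time and is no camera call; for the wrist camera it gives the pose at the moment of the call.
- order.sign_off(): hands the job in; it is judged then, once.
The state is a dict: "clock": time; "qpos": joint angles; "qvel": joint speeds; "joint_efforts": joint torques, N m; "eef_pos": TCP position; "tcp_rot": TCP orientation; "contact_force": force on the tool from outside, world axes, zero at the start; "wrist_torque": the same for the moment, N m; "opening": opening from 0.0 (shut) to 1.0 (fully open); "grasp_force": force on a finger pad.
Only numpy, scipy, OpenCV 4.12 (cv2) and the standard library are available. Lean on these libraries where they do the work, as an engineer would, in place of code of your own. Each camera call takes 0.05 s, during which the arm holds its last target. There are 200 camera calls.

## Working session

There is one attempt and no reset: what is moved stays moved. The work goes in short steps, Python scripts to look and compute and a tool call to move; the robot and the scene stay as the last step left them, time stands still between calls to the robot, and variables do not carry over. Pictures are saved under pics/ and viewed, at most 10 in all, crops included, and the job is handed in when it is done.

Besides the shell and the picture viewer there is one more tool, called in YAML: its name, and indented under it one key for each argument. move_arm: Moves the arm, as the interface text tells. Its arguments: {"type":"object","properties":{"motion":{"type":"array","items":{"type":"array","items":{"type":"number"}}},"grip_force":{"type":"number"}},"required":["motion"]}

```bash
mkdir -p pics
cat > h.py <<'E'
import numpy as np, cv2
from rig import sensors, grab_frame, camera_params, order
from scipy.spatial.transform import Rotation as R
def snap(n,f):
    P=camera_params(n); p,d=grab_frame(n); cv2.imwrite(f'pics/{f}.png',p[:,:,::-1]); np.savez(f'{f}.npz',p=p,d=d,K=P['camera_matrix'],T=P['world_from_camera']); return cloud(f)
def cloud(f):
    z=np.load(f'{f}.npz'); d=z['d'];K=z['K'];v,u=np.mgrid[:384,:512]
    c=np.stack([(u-K[0,2])/K[0,0]*d,(v-K[1,2])/K[1,1]*d,d],-1)
    w=c@z['T'][:3,:3].T+z['T'][:3,3]; w[d==0]=np.nan
    return w
E
python3 - <<'E'
from h import *
for n in ('top','side'): snap(n,n+'1')
a=cv2.imread('pics/top1.png');cv2.imwrite('pics/top1b.png',cv2.resize(a,(800,600)))
print(sensors.sense()); print(camera_params('top'))
E
```

```text
{'clock': 0.1, 'qpos': array([ 1.14560375e+00,  3.53574723e-01,  1.63405595e+00,  1.63837342e-05,
        1.15521157e+00, -2.39973467e-03]), 'qvel': array([-6.32750532e-04, -1.82377207e-03, -4.10066868e-03,  4.10184281e-04,
        3.09227803e-04, -5.43127104e-05]), 'joint_efforts': array([ 5.48722983e-04, -6.06355333e+01, -3.42816961e+01,  8.84695351e-05,
        4.07365951e-03, -1.30868654e-05]), 'eef_pos': array([256.26136861, 569.57810954, 230.64099497]), 'tcp_rot': array([-3.14034311e+00, -1.79794995e-05,  2.71879318e+00]), 'contact_force': array([0.24192646, 0.17631983, 0.35389435]), 'wrist_torque': array([0.00279015, 0.07067564, 0.01797277]), 'grasp_force': 0.0, 'opening': 0.9967769206646311}
{'camera_matrix': array([[456.52830548,   0.        , 255.58205101],
       [  0.        , 456.52830548, 198.73853779],
       [  0.        ,   0.        ,   1.        ]]), 'world_from_camera': array([[-2.83207534e-02, -9.96864472e-01,  7.38861278e-02,
         4.32293409e+02],
       [-9.99582904e-01,  2.86608172e-02,  3.54612433e-03,
        -5.22636984e+01],
       [-5.65264215e-03, -7.37548813e-02, -9.97260380e-01,
         1.84575286e+03],
       [ 0.00000000e+00,  0.00000000e+00,  0.00000000e+00,
         1.00000000e+00]])}
```

View pics/top1b.png

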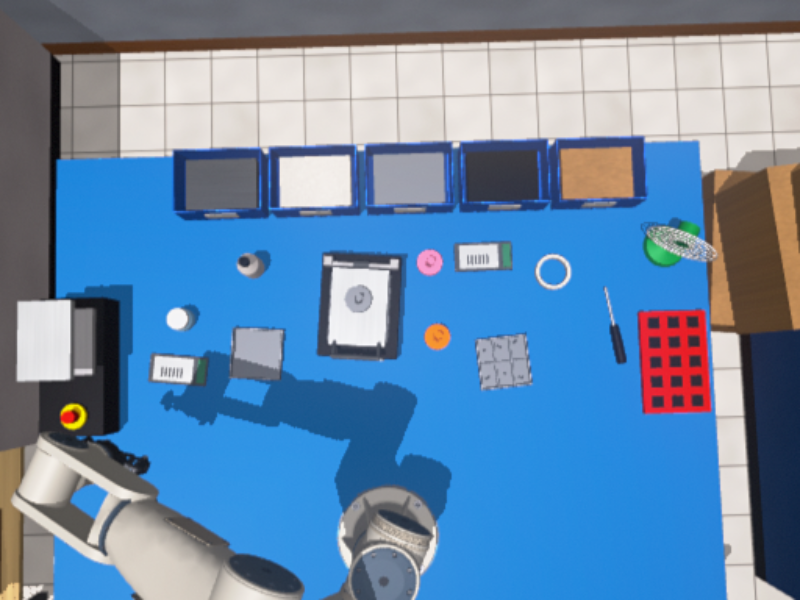

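View pics/side1.png

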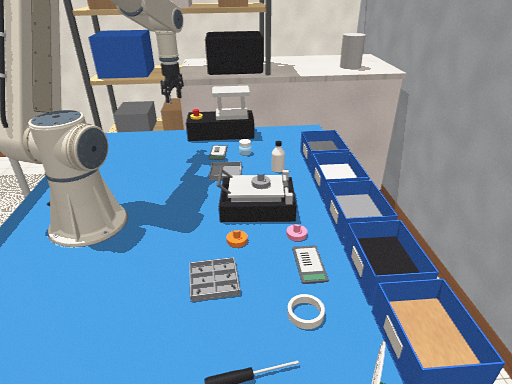

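The top view (800x600) shows the cap at about (358,297), the cover bar at about (358,350), the empty tray at (257,353) on the left and the screw tray at (504,361) on the right. The orange and pink look-alikes are at (437,337) and (429,262). I'll measure these from depth.

Run:
```python
from h import *
w=cloud('top1'); s=512/800
def box(u0,v0,u1,v1): return w[int(v0*s):int(v1*s),int(u0*s):int(u1*s)].reshape(-1,3)
def rect(p,n): 
    p=p[~np.isnan(p[:,0])]
    (c,sz,a)=cv2.minAreaRect(p[:,:2].astype(np.float32)); print(n,len(p),np.round(c,1),np.round(sz,1),round(a,2),'z med',np.round(np.median(p[:,2]),1),'mean',np.round(p.mean(0),1))
f=box(300,235,420,375); 
rect(f[(f[:,2]>30)],'fixture');rect(f[(f[:,2]>30)&(f[:,2]<75)],'base')
rect(f[(f[:,2]>84)&(f[:,2]<96)],'plate')
b=box(325,337,395,368); rect(b[b[:,2]>105],'bar')
c=box(340,275,378,318); rect(c[(c[:,2]>97)&(c[:,2]<115)],'disc'); rect(c[c[:,2]>118],'knob')
t=box(215,315,300,390); rect(t[t[:,2]>1.5],'tray'); rect(t[t[:,2]>12],'trayrim')
print(np.round(np.median(box(420,400,600,420),0),1))
```

```text
fixture 3418 [579.2  56. ] [200.6 266.2] 85.35 z med 87.8 mean [577.4  54.3  84. ]
base 1274 [580.3  55.6] [200.6 263.8] 85.12 z med 66.2 mean [575.3  52.   65.8]
plate 1397 [588.9  54.8] [182.9 213.8] 85.68 z med 90.8 mean [582.3  55.2  90.5]
bar 120 [460.7  65.4] [117.   29.5] 84.56 z med 124.5 mean [454.6  65.  123.7]
disc 240 [599.4  54. ] [101.5  83.1] 4.14 z med 107.5 mean [597.   56.  106.7]
knob 8 [591.9  49.4] [44.3 28.9] 21.78 z med 121.7 mean [589.2  51.3 124.6]
tray 1468 [475.7 326.7] [222.1 189.6] 88.39 z med 5.8 mean [473.2 325.    7.2]
trayrim 196 [474.8 326. ] [145.9 208.9] 1.76 z med 18.4 mean [470.  331.5  18.6]
[nan nan nan]
```

```bash
cat >> h.py <<'E'
def go(x,y,z,yaw,base=None):
    s=sensors.sense(); p=s['eef_pos'] ; Rt=R.from_euler('xyz',s['tcp_rot'])
    T=R.from_euler('xyz',[np.pi,0,yaw])
    print('t',round(s['clock'],2),np.round(p,1),np.round(s['tcp_rot'],3),'F',np.round(s['contact_force'],1),'g',np.round(s['grasp_force'],1),round(s['opening'],3))
    d=np.array([x,y,z])-p
    print('turn',np.round((Rt.inv()*T).as_rotvec(),3),'shift',np.round(Rt.inv().apply(d)/1000,4),'dist',np.linalg.norm(d).round(1))
E
python3 -c "
from h import *
go(420,290,330,1.487)"
```

```text
t 0.1 [256.3 569.6 230.6] [-3.14  -0.     2.719] F [0.2 0.2 0.4] g 0.0 0.997
turn [-1.000e-03  1.000e-03  1.232e+00] shift [-0.264  -0.1879 -0.0991] dist 338.9
```

Careful with the scale: shifts go in shares of 600 mm and turns go in shares of 180 degrees. That gives: -0.264 m / 0.6 = -0.44, -0.231 m / 0.6 = -0.385, 1.232 rad / 3.1416 = 0.3922.

move_arm:
  motion:
    - [0,0,0.049,-0.055,-0.0392,-0.0208,0.085]
    - [0,0,0.098,-0.11,-0.0783,-0.0417,0.085]
    - [0,0,0.1471,-0.165,-0.1175,-0.0617,0.085]
    - [0,0,0.1961,-0.22,-0.1567,-0.0825,0.085]
    - [0,0,0.2451,-0.275,-0.1958,-0.1033,0.085]
    - [0,0,0.2941,-0.33,-0.235,-0.1233,0.085]
    - [0,0,0.3431,-0.385,-0.2742,-0.145,0.085]
    - [0,0,0.3922,-0.44,-0.3133,-0.165,0.085]

```text
clock: 1.1
eef_pos: [420.4, 288.9, 330.5]
tcp_rot: [-3.141, 0.0, 1.482]
contact_force: [0.9, 0.2, 0.1]
opening: 0.993
grasp_force: 0.0
```

Run:
```python
from h import *
snap('wrist','w1'); go(520,65,330,1.487)
print(camera_params('wrist')['world_from_camera'])
```

```text
t 1.15 [422.7 286.  332.1] [3.139e+00 1.000e-03 1.473e+00] F [ 1.4 -2.7  2.1] g 0.0 0.998
turn [ 0.003  0.001 -0.014] shift [-0.2105  0.1183  0.0027] dist 241.4
[[ 9.95323061e-01 -9.39436142e-02 -2.25078175e-02  4.28801334e+02]
 [-9.65441880e-02 -9.59267042e-01 -2.65491923e-01  3.53500330e+02]
 [ 3.35026325e-03  2.66423232e-01 -9.63850319e-01  4.74396132e+02]
 [ 0.00000000e+00  0.00000000e+00  0.00000000e+00  1.00000000e+00]]
```

View pics/w1.png

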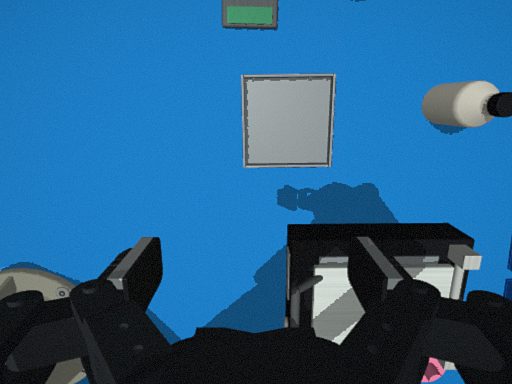

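The wrist view shows the tray rim corners at (243,74), (335,74), (333,167) and (244,167), with its centre at about (289,120). The tray is clear. Next I move over the fixture.

To row units: -0.195 m / 0.6 = -0.325, -0.182 m / 0.6 = -0.3033, -0.014 rad / 3.1416 = -0.0045.

move_arm:
  motion:
    - [0,0,-0.001,-0.0433,0.0292,0,0.085]
    - [0,0,-0.0019,-0.0867,0.0583,0,0.085]
    - [0,0,-0.0029,-0.13,0.0875,0,0.085]
    - [0,0,-0.0038,-0.1733,0.1167,0,0.085]
    - [0,0,-0.0045,-0.2167,0.1458,0,0.085]
    - [0,0,-0.0045,-0.26,0.175,0,0.085]
    - [0,0,-0.0045,-0.3033,0.2042,0,0.085]
    - [0,0,-0.0045,-0.325,0.23,0,0.085]

```text
clock: 2.15
eef_pos: [541.6, 83.2, 330.0]
tcp_rot: [-3.141, 0.0, 1.5]
contact_force: [0.5, -0.2, 0.3]
opening: 0.993
grasp_force: 0.0
```

move_arm:
  motion:
    - [0,0,0,0,0,0,0.085]
    - [0,0,0,0,0,0,0.085]
    - [0,0,0,0,0,0,0.085]

```text
clock: 2.52
eef_pos: [540.8, 85.1, 330.3]
tcp_rot: [-3.141, -0.0, 1.502]
contact_force: [-0.0, 0.9, 0.5]
opening: 0.999
grasp_force: 0.0
```

Run:
```python
from h import *
w=snap('wrist','w2'); print(camera_params('wrist')['camera_matrix'][0],sensors.sense()['eef_pos'],sensors.sense()['tcp_rot'])
w1=cloud('w1'); r=w1[60:185,225:350].reshape(-1,3); r=r[(r[:,2]>12)&(r[:,2]<30)]
print('tray',cv2.minAreaRect(r[:,:2].astype(np.float32)),np.median(r[:,2]))
a=w.reshape(-1,3)
def rect(p,n): print(n,len(p),cv2.minAreaRect(p[:,:2].astype(np.float32)),np.round(p.mean(0),1))
k=np.hypot(a[:,0]-593,a[:,1]-54)<45
rect(a[k&(a[:,2]>100)&(a[:,2]<118)],'disc'); rect(a[k&(a[:,2]>128)&(a[:,2]<140)],'knob')
b=(abs(a[:,0]-452)<30)&(abs(a[:,1]-66)<80)&(a[:,2]>115)&(a[:,2]<135); rect(a[b],'bar')
```

```text
[313.4340446    0.         254.62544923] [540.87596361  84.99360285 330.33447292] [-3.14153591e+00 -8.94944391e-05  1.50176767e+00]
tray ((470.47454833984375, 324.9138488769531), (130.32305908203125, 130.3494873046875), 85.6815185546875) 19.420746967066435
disc 2232 ((595.2020263671875, 55.35496520996094), (64.32894897460938, 65.38056945800781), 39.96704864501953) [594.7  56.2 108.7]
knob 31 ((590.5368041992188, 62.48545837402344), (20.989437103271484, 6.655041694641113), 31.21223258972168) [590.3  63.5 131.6]
bar 1161 ((457.1291198730469, 64.95956420898438), (120.58908081054688, 20.769241333007812), 86.12333679199219) [455.   68.5 124.5]
```

View pics/w2.png

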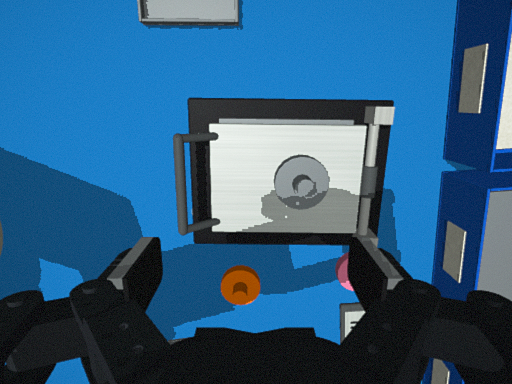

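The wrist view shows the cap disc centred at about (302,182) and the bar at about x=181, running rows 135–233. I'll refine the bar position and compute the approach.

Run:
```python
from h import *
w=cloud('w2')
b=w[150:221,172:192].reshape(-1,3); b=b[(b[:,2]>119)&(b[:,2]<132)]
print(len(b),b.mean(0),b[:,2].max(),np.polyfit(b[:,1],b[:,0],1))
print(np.round(w[170:200:4,290:320:5,2]))
go(595.2,55.4,170,1.49)
```

```text
750 [454.17267916  66.88279964 125.15215564] 128.5855773426385 [7.94555534e-02 4.48858469e+02]
[[108. 109. 108. 109. 108. 109.]
 [110. 109. 108. 109. 110. 109.]
 [108. 113. 125. 131. 109. 109.]
 [109. 126. 109. 107. 109. 107.]
 [108. 134. 109. 110.  nan 109.]
 [108. 109. 110. 108. 108. 108.]
 [108. 108. 109. 109. 109. 109.]
 [110. 108. 110. 109. 109. 109.]]
t 2.58 [540.9  85.  330.3] [-3.142 -0.     1.502] F [0.7 0.2 0.7] g 0.0 0.997
turn [-0.    -0.     0.012] shift [-0.0258  0.0562  0.1603] dist 171.9
```

Run:
```python
from h import *
w=cloud('w2'); m=(w[...,2]>114)&(w[...,2]<150); m[:160]=0;m[205:]=0;m[:,:270]=0;m[:,335:]=0
print(m.sum()); print(np.round(w[m][::5],0).tolist())
a=cv2.imread('pics/w2.png')[150:215,265:340]; b=np.dstack([np.clip((np.nan_to_num(w[150:215,265:340,2])-85)*5,0,255).astype(np.uint8)]*3)
cv2.imwrite('pics/c2.png',cv2.resize(np.hstack([a,b]),None,fx=5,fy=5,interpolation=0))
```

```text
96
[[595.0, 67.0, 114.0], [594.0, 66.0, 118.0], [600.0, 66.0, 116.0], [592.0, 66.0, 122.0], [597.0, 67.0, 125.0], [589.0, 65.0, 119.0], [593.0, 66.0, 128.0], [599.0, 66.0, 127.0], [588.0, 64.0, 123.0], [593.0, 66.0, 131.0], [600.0, 66.0, 131.0], [587.0, 63.0, 122.0], [591.0, 66.0, 135.0], [587.0, 63.0, 125.0], [585.0, 61.0, 122.0], [585.0, 60.0, 122.0], [584.0, 59.0, 124.0], [585.0, 60.0, 132.0], [584.0, 57.0, 129.0], [584.0, 52.0, 127.0]]
```

View pics/c2.png

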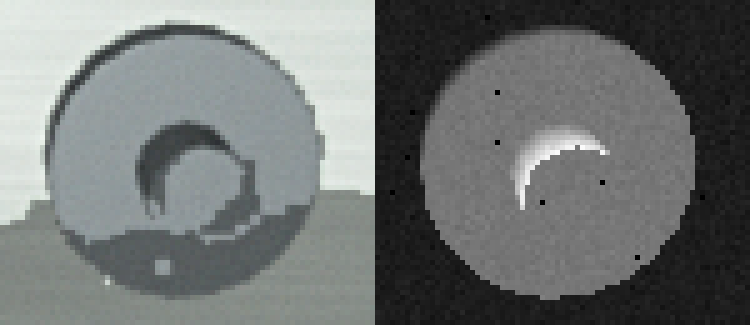

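The crop shows the knob's visible side surface reaching z≈135, with its axis at about (595.7,55), concentric with the disc. I'll move above it.

To row units: 0.16 m / 0.6 = 0.2667, 0.0565 m / 0.6 = 0.0942, 0.012 rad / 3.1416 = 0.0038.

move_arm:
  motion:
    - [0,0,0.0019,-0.0217,0.0467,0.05,0.085]
    - [0,0,0.0038,-0.0433,0.0942,0.1,0.085]
    - [0,0,0.0038,-0.0433,0.0942,0.1583,0.085]
    - [0,0,0.0038,-0.0433,0.0942,0.2167,0.085]
    - [0,0,0.0038,-0.0433,0.0942,0.2667,0.085]
    - [0,0,0.0038,-0.0433,0.0942,0.2667,0.085]
    - [0,0,0.0038,-0.0433,0.0942,0.2667,0.085]

```text
clock: 3.45
eef_pos: [596.4, 54.8, 171.5]
tcp_rot: [3.14, -0.0, 1.489]
contact_force: [-0.5, -0.0, 0.2]
opening: 0.994
grasp_force: 0.0
```

```bash
python3 -c "
from h import *
go(595.7,55,114,1.49)"
```

```text
t 3.45 [596.4  54.8 171.5] [ 3.14  -0.     1.489] F [-0.5 -0.   0.2] g 0.0 0.994
turn [ 0.001 -0.    -0.001] shift [ 0.0001 -0.0008  0.0575] dist 57.5
```

To row units: 0.056 m / 0.6 = 0.0933, 0.045 m / 0.6 = 0.075.

move_arm:
  motion:
    - [0,0,0,0,0,0.0417,0.085]
    - [0,0,0,0,-0.0008,0.075,0.085]
    - [0,0,0,0,-0.0008,0.0933,0.085]
    - [0,0,0,0,-0.0008,0.0933,0.05]
    - [0,0,0,0,-0.0008,0.0933,0.03]
    - [0,0,0,0,-0.0008,0.0933,0.015]
    - [0,0,0,0,-0.0008,0.0933,0.015]
    - [0,0,0,0,-0.0008,0.0933,0.015]
  grip_force: 30

```text
clock: 4.45
eef_pos: [595.7, 54.5, 115.1]
tcp_rot: [3.141, -0.0, 1.489]
contact_force: [0.1, 0.4, 5.7]
opening: 0.269
grasp_force: 30.0
```

move_arm:
  motion:
    - [0,0,0,0,0,0,0.015]
    - [0,0,0,0,0,0,0.015]
    - [0,0,0,0,0,0,0.015]

```text
clock: 4.82
eef_pos: [595.7, 54.5, 115.0]
tcp_rot: [3.141, -0.0, 1.489]
contact_force: [-0.1, 0.1, 6.5]
opening: 0.265
grasp_force: 30.0
```

To row units: -0.1 m / 0.6 = -0.1667, -0.095 m / 0.6 = -0.1583.

move_arm:
  motion:
    - [0,0,0,0,0,-0.0133,0.015]
    - [0,0,0,0,0,-0.03,0.015]
    - [0,0,0,0,0,-0.055,0.015]
    - [0,0,0,0,0,-0.0917,0.015]
    - [0,0,0,0,0,-0.1333,0.015]
    - [0,0,0,0,0,-0.1583,0.015]
    - [0,0,0,0,0,-0.1667,0.015]
    - [0,0,0,0,0,-0.1667,0.015]

```text
clock: 5.82
eef_pos: [595.1, 54.4, 214.2]
tcp_rot: [-3.141, 0.0, 1.489]
contact_force: [-0.4, -0.2, -1.1]
opening: 0.266
grasp_force: 29.5
```

```bash
python3 -c "
from h import *
snap('side','s3');a=cv2.imread('pics/s3.png')[100:250,150:350];cv2.imwrite('pics/s3c.png',cv2.resize(a,None,fx=3,fy=3))
go(470.5,325,215,1.49)"
```

```text
t 5.88 [594.9  54.4 213.7] [-3.141  0.     1.489] F [-0.3  0.3 -0.1] g 29.5 0.268
turn [-0.001  0.    -0.001] shift [ 0.2595 -0.1461 -0.0012] dist 297.8
```

View pics/s3c.png

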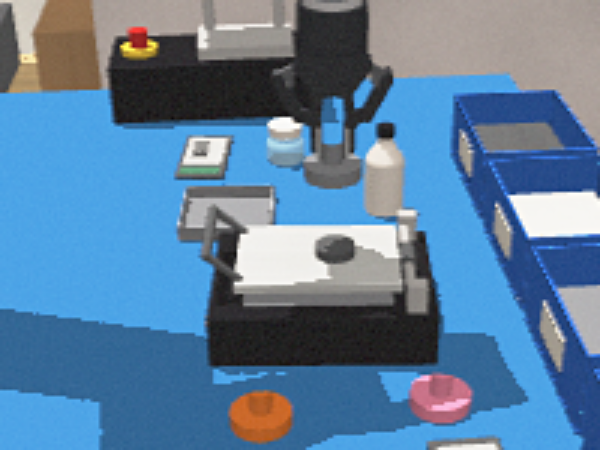

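The side view shows the cap held level above the cover, with the bare socket below it. I'll carry it to the tray.

To row units: 0.2595 m / 0.6 = 0.4325, 0.255 m / 0.6 = 0.425.

move_arm:
  motion:
    - [0,0,0,0.0333,-0.0183,0,0.015]
    - [0,0,0,0.1,-0.0567,0,0.015]
    - [0,0,0,0.175,-0.0983,0,0.015]
    - [0,0,0,0.25,-0.1408,0,0.015]
    - [0,0,0,0.325,-0.1833,0,0.015]
    - [0,0,0,0.3917,-0.22,0,0.015]
    - [0,0,0,0.425,-0.2392,0,0.015]
    - [0,0,0,0.4325,-0.2433,0,0.015]

```text
clock: 6.88
eef_pos: [469.2, 326.6, 213.6]
tcp_rot: [-3.14, 0.001, 1.491]
contact_force: [-0.0, 0.0, -1.3]
opening: 0.268
grasp_force: 29.5
```

To row units: 0.17 m / 0.6 = 0.2833, 0.165 m / 0.6 = 0.275.

move_arm:
  motion:
    - [0,0,0,0,0,0.0333,0.015]
    - [0,0,0,0,0,0.1,0.015]
    - [0,0,0,0,0,0.1667,0.015]
    - [0,0,0,0,0,0.225,0.015]
    - [0,0,0,0,0,0.2583,0.015]
    - [0,0,0,0,0,0.275,0.015]
    - [0,0,0,0,0,0.2833,0.015]
    - [0,0,0,0,0,0.2833,0.015]

```text
clock: 7.88
eef_pos: [471.2, 325.1, 44.6]
tcp_rot: [3.141, -0.0, 1.489]
contact_force: [-0.2, 0.6, -0.9]
opening: 0.268
grasp_force: 29.5
```

```bash
python3 -c "
from h import *
go(470.5,325,28,1.49)"
```

```text
t 7.88 [471.2 325.1  44.6] [ 3.141 -0.     1.489] F [-0.2  0.6 -0.9] g 29.5 0.268
turn [ 0.    -0.    -0.001] shift [-0.0001 -0.0007  0.0166] dist 16.6
```

To row units: 0.0165 m / 0.6 = 0.0275, 0.015 m / 0.6 = 0.025.

move_arm:
  motion:
    - [0,0,0,0,0,0.0083,0.015]
    - [0,0,0,0,0,0.015,0.015]
    - [0,0,0,0,0,0.0208,0.015]
    - [0,0,0,0,0,0.025,0.015]
    - [0,0,0,0,0,0.0275,0.015]
    - [0,0,0,0,0,0.0275,0.015]

```text
clock: 8.62
eef_pos: [470.9, 325.0, 28.3]
tcp_rot: [-3.141, 0.0, 1.489]
contact_force: [-0.6, -0.7, 6.3]
opening: 0.266
grasp_force: 30.1
```

To row units: -0.11 m / 0.6 = -0.1833, -0.07 m / 0.6 = -0.1167.

move_arm:
  motion:
    - [0,0,0,0,0,0,0.03]
    - [0,0,0,0,0,0,0.045]
    - [0,0,0,0,0,0,0.06]
    - [0,0,0,0,0,0,0.06]
    - [0,0,0,0,0,-0.0167,0.06]
    - [0,0,0,0,0,-0.0583,0.06]
    - [0,0,0,0,0,-0.1167,0.06]
    - [0,0,0,0,0,-0.1833,0.06]

```text
clock: 9.62
eef_pos: [470.7, 324.8, 139.1]
tcp_rot: [-3.141, 0.0, 1.489]
contact_force: [0.4, 0.3, 0.4]
opening: 0.701
grasp_force: 0.0
```

To row units: -0.07 m / 0.6 = -0.1167, -0.04 m / 0.6 = -0.0667.

move_arm:
  motion:
    - [0,0,0,0,0,-0.0667,0.06]
    - [0,0,0,0,0,-0.1167,0.06]
    - [0,0,0,0,0,-0.1167,0.06]
    - [0,0,0,0,0,-0.1167,0.06]

```text
clock: 10.12
eef_pos: [470.6, 324.8, 207.5]
tcp_rot: [-3.141, 0.0, 1.489]
contact_force: [-0.7, -0.2, 0.1]
opening: 0.705
grasp_force: 0.0
```

Run:
```python
from h import *
w=snap('wrist','w4').reshape(-1,3); d=w[(np.hypot(w[:,0]-470,w[:,1]-325)<45)&(w[:,2]>15)&(w[:,2]<32)]
print(len(d),cv2.minAreaRect(d[:,:2].astype(np.float32)),np.median(d[:,2]),np.linalg.lstsq(np.c_[d[:,:2],np.ones(len(d))],d[:,2],rcond=None)[0])
go(450.5,66.5,215,1.49)
```

```text
2848 ((471.165283203125, 325.55792236328125), (64.98944854736328, 64.46717834472656), 84.99971008300781) 21.774655490346703 [ 6.46339466e-04 -4.10809563e-04  2.16172736e+01]
t 10.18 [470.4 324.6 206.9] [-3.140e+00  1.000e-03  1.489e+00] F [ 0.3 -0.5 -0.7] g 0.0 0.706
turn [-0.001  0.001 -0.001] shift [-0.2589  0.0013 -0.0079] dist 259.0
```

The cap is flat and centred in the tray. Next is the bar.

To row units: -0.259 m / 0.6 = -0.4317, -0.255 m / 0.6 = -0.425.

move_arm:
  motion:
    - [0,0,0,-0.0333,0,-0.0133,0.055]
    - [0,0,0,-0.1,0,-0.0133,0.055]
    - [0,0,0,-0.175,0,-0.0133,0.055]
    - [0,0,0,-0.25,0,-0.0133,0.055]
    - [0,0,0,-0.325,0,-0.0133,0.055]
    - [0,0,0,-0.3917,0.0017,-0.0133,0.055]
    - [0,0,0,-0.425,0.0017,-0.0133,0.055]
    - [0,0,0,-0.4317,0.0025,-0.0133,0.055]

```text
clock: 11.18
eef_pos: [450.4, 65.2, 215.5]
tcp_rot: [-3.141, 0.0, 1.487]
contact_force: [0.1, 0.9, 0.1]
opening: 0.646
grasp_force: 0.0
```

To row units: 0.06 m / 0.6 = 0.1, 0.055 m / 0.6 = 0.0917.

move_arm:
  motion:
    - [0,0,0,0,0,0.025,0.055]
    - [0,0,0,0,0,0.0667,0.055]
    - [0,0,0,0,0,0.0917,0.055]
    - [0,0,0,0,0,0.1,0.055]
    - [0,0,0,0,0,0.1,0.055]

```text
clock: 11.8
eef_pos: [451.3, 67.1, 155.6]
tcp_rot: [-3.141, 0.0, 1.489]
contact_force: [0.1, 0.3, 1.0]
opening: 0.644
grasp_force: 0.0
```

Run:
```python
from h import *
snap('wrist','w5')
go(451.5,66.5,102,1.49)
```

```text
t 11.85 [451.6  67.  156. ] [ 3.141 -0.     1.489] F [0.6 0.6 0.3] g 0.0 0.643
turn [ 0.    -0.    -0.001] shift [-0.0005 -0.      0.054 ] dist 54.0
```

View pics/w5.png

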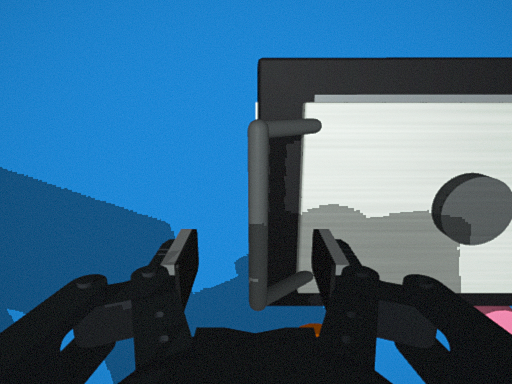

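The bar, at about column 258, sits centred between the fingers (about 193 to 318). I'll descend and close.

To row units: 0.053 m / 0.6 = 0.0883, 0.04 m / 0.6 = 0.0667.

move_arm:
  motion:
    - [0,0,0,0,0,0.0333,0.055]
    - [0,0,0,0,0,0.0667,0.055]
    - [0,0,0,0,0,0.0883,0.055]
    - [0,0,0,0,0,0.0883,0.055]
    - [0,0,0,0,0,0.0883,0.03]
    - [0,0,0,0,0,0.0883,0.015]
    - [0,0,0,0,0,0.0883,0.005]
    - [0,0,0,0,0,0.0883,0.005]
  grip_force: 30

```text
clock: 12.85
eef_pos: [453.1, 66.8, 103.6]
tcp_rot: [3.138, -0.0, 1.489]
contact_force: [5.2, -1.2, -1.2]
opening: 0.127
grasp_force: 29.7
```

move_arm:
  motion:
    - [0,0,0,0,0,0,0.005]
    - [0,0,0,0,0,0,0.005]
    - [0,0,0,0,0,0,0.005]

```text
clock: 13.22
eef_pos: [453.1, 66.8, 103.6]
tcp_rot: [3.138, -0.0, 1.489]
contact_force: [5.7, -2.0, -1.6]
opening: 0.127
grasp_force: 29.7
```

Run:
```python
from h import *
s=sensors.sense(); print(s['eef_pos'],s['tcp_rot'],s['contact_force'])
# arc increments in tool axes (tool y = fixture +x, tool z = down)
for a in [0,4,8,12,16,20,24,28,32,36,40,44,46,48,50,52,54,56,58,60]:
    t=np.radians(a); x=-230*np.cos(t)+36*np.sin(t)+230; z=230*np.sin(t)+36*np.cos(t)-36
    print(a,round(x/1e3,4),round(-z/1e3,4))
```

```text
[453.13533296  66.79145614 103.59407576] [ 3.13786562e+00 -4.09269321e-04  1.48898505e+00] [ 5.70627594 -1.95467823 -1.59196998]
0 0.0 -0.0
4 0.0031 -0.016
8 0.0072 -0.0317
12 0.0125 -0.047
16 0.0188 -0.062
20 0.0262 -0.0765
24 0.0345 -0.0904
28 0.0438 -0.1038
32 0.054 -0.1164
36 0.0651 -0.1283
40 0.077 -0.1394
44 0.0896 -0.1497
46 0.0961 -0.1545
48 0.1029 -0.159
50 0.1097 -0.1633
52 0.1168 -0.1674
54 0.1239 -0.1712
56 0.1312 -0.1748
58 0.1386 -0.1781
60 0.1462 -0.1812
```

To row units: -0.1038 m / 0.6 = -0.173, -0.0904 m / 0.6 = -0.1507.

move_arm:
  motion:
    - [0,0,0,0,0.0042,-0.0133,0.005]
    - [0,0,0,0,0.0077,-0.0267,0.005]
    - [0,0,0,0,0.0145,-0.0528,0.005]
    - [0,0,0,0,0.0233,-0.0783,0.005]
    - [0,0,0,0,0.0338,-0.1033,0.005]
    - [0,0,0,0,0.0462,-0.1275,0.005]
    - [0,0,0,0,0.06,-0.1507,0.005]
    - [0,0,0,0,0.0755,-0.173,0.005]

```text
clock: 14.22
eef_pos: [494.6, 63.3, 207.0]
tcp_rot: [-3.137, -0.0, 1.489]
contact_force: [-5.2, 2.7, -0.1]
opening: 0.126
grasp_force: 29.4
```

```bash
cat >> h.py <<'E'
def ang():
    s=sensors.sense(); p=s['eef_pos']; Rt=R.from_euler('xyz',s['tcp_rot']); g=p-19*Rt.as_matrix()[:,2]
    X=230-(g-[453.1,66.8,122])@[0.9967,-0.081,0]; Z=g[2]-85.5
    print(round(s['clock'],2),'tilt',s['tcp_rot'].round(3),'deg by atan',np.degrees(np.arctan2(Z,X)-np.arctan2(36,230)).round(2),'r',np.hypot(X,Z).round(1),'F',s['contact_force'].round(1),s['grasp_force'].round(1),s['opening'].round(3))
E
python3 -c "
from h import *
ang()"
```

```text
Traceback (most recent call last):
  File "h.py", line 20, in ang
    print(round(s['clock'],2),'tilt',s['tcp_rot'].round(3),'deg by atan',np.degrees(np.arctan2(Z,X)-np.arctan2(36,230)).round(2),'r',np.hypot(X,Z).round(1),'F',s['contact_force'].round(1),s['grasp_force'].round(1),s['opening'].round(3))
                                                                                                                                                                                            ^^^^^^^^^^^^^^^^^^^^^^
AttributeError: 'float' object has no attribute 'round'
```

To row units: 0.0576 m / 0.6 = 0.096, -0.0552 m / 0.6 = -0.092.

move_arm:
  motion:
    - [0,0,0,0,0.0145,-0.021,0.005]
    - [0,0,0,0,0.033,-0.0408,0.005]
    - [0,0,0,0,0.0528,-0.0593,0.005]
    - [0,0,0,0,0.0738,-0.0765,0.005]
    - [0,0,0,0,0.0847,-0.0845,0.005]
    - [0,0,0,0,0.096,-0.092,0.005]
    - [0,0,0,0,0.096,-0.092,0.005]

```text
clock: 15.1
eef_pos: [553.6, 58.5, 263.9]
tcp_rot: [-3.141, -0.0, 1.489]
contact_force: [-10.3, 1.4, 13.7]
opening: 0.124
grasp_force: 31.2
```

```bash
sed -i "s/,s\['grasp_force'\].round(1),s\['opening'\].round(3)/,s['grasp_force'],s['opening']/" h.py
python3 -c "
from h import *
ang(); snap('side','s6'); a=cv2.imread('pics/s6.png')[80:240,170:350];cv2.imwrite('pics/s6c.png',cv2.resize(a,None,fx=3,fy=3))"
```

```text
15.1 tilt [-3.141 -0.     1.489] deg by atan 47.9 r 235.9 F [-10.3   1.4  13.7] 31.230434775352478 0.12409885532684808
```

View pics/s6c.png

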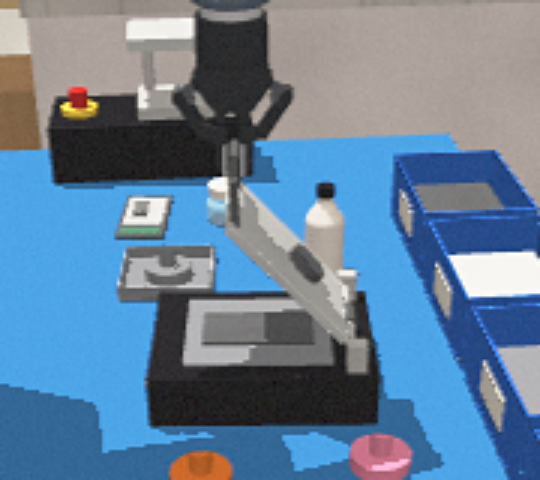

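The side view shows the cover raised in the grip at about 48° and the cap still lying in the tray. I'll ease the internal force and go over the balance point in 2° steps.

move_arm:
  motion:
    - [0,0,0,0,-0.0017,-0.0033,0.005]
    - [0,0,0,0,0.0097,-0.0108,0.005]
    - [0,0,0,0,0.0213,-0.0177,0.005]
    - [0,0,0,0,0.0332,-0.0243,0.005]
    - [0,0,0,0,0.0452,-0.0303,0.005]
    - [0,0,0,0,0.0575,-0.036,0.005]
    - [0,0,0,0,0.07,-0.0413,0.005]
    - [0,0,0,0,0.07,-0.0413,0.005]

```text
clock: 16.15
eef_pos: [596.7, 54.9, 287.0]
tcp_rot: [3.14, -0.0, 1.489]
contact_force: [-0.7, 3.5, 3.6]
opening: 0.124
grasp_force: 31.0
```

Run:
```python
from h import *
ang()
w=snap('side','s7')
b=w.reshape(-1,3)
# plate points: pick around mid-plate in fixture frame, slope fit in x-z
fx=(b-[580,55.8,0])@np.array([[.9967,.081,0],[-.081,.9967,0],[0,0,1]]).T
fx=np.c_[(b[:,0]-580)*.9967-(b[:,1]-55.8)*.081,(b[:,0]-580)*.081+(b[:,1]-55.8)*.9967,b[:,2]]
m=(abs(fx[:,1])<60)&(fx[:,0]>-60)&(fx[:,0]<85)&(fx[:,2]>110)&(fx[:,2]<255)
q=fx[m]; ds=np.hypot(100-q[:,0],q[:,2]-85); q=q[(ds>60)&(ds<195)]
a=np.degrees(np.arctan2(q[:,2]-85,100-q[:,0])); print(len(q),np.percentile(a,[5,25,50,75,95]))
```

```text
16.15 tilt [ 3.14  -0.     1.489] deg by atan 59.82 r 236.6 F [-0.7  3.5  3.6] 31.02766513824463 0.12360685356239023
281 [62.15352822 62.70060223 63.5827992  66.65284532 73.067223  ]
```

About 60° by both measures. I'll hold briefly, then bring it down to 48°.

To row units: -0.043 m / 0.6 = -0.0717, 0.0228 m / 0.6 = 0.038.

move_arm:
  motion:
    - [0,0,0,0,0,0,0.005]
    - [0,0,0,0,-0.0125,0.0053,0.005]
    - [0,0,0,0,-0.0248,0.011,0.005]
    - [0,0,0,0,-0.0368,0.017,0.005]
    - [0,0,0,0,-0.0487,0.0237,0.005]
    - [0,0,0,0,-0.0603,0.0305,0.005]
    - [0,0,0,0,-0.0717,0.038,0.005]
    - [0,0,0,0,-0.0717,0.038,0.005]

```text
clock: 17.2
eef_pos: [552.0, 58.4, 263.2]
tcp_rot: [-3.14, 0.0, 1.489]
contact_force: [0.9, 2.5, -0.8]
opening: 0.124
grasp_force: 30.7
```

move_arm:
  motion:
    - [0,0,0,0,0,0,0.005]
    - [0,0,0,0,0,0,0.005]
    - [0,0,0,0,0,0,0.005]
    - [0,0,0,0,0,0,0.005]
    - [0,0,0,0,0,0,0.005]
    - [0,0,0,0,0,0,0.005]

```text
clock: 17.95
eef_pos: [552.9, 58.4, 263.8]
tcp_rot: [3.141, 0.0, 1.489]
contact_force: [1.5, 2.7, -0.7]
opening: 0.124
grasp_force: 30.7
```

Run:
```python
from h import *
ang()
b=snap('side','s8').reshape(-1,3)
fx=np.c_[(b[:,0]-580)*.9967-(b[:,1]-55.8)*.081,(b[:,0]-580)*.081+(b[:,1]-55.8)*.9967,b[:,2]]
m=(abs(fx[:,1])<60)&(fx[:,0]>-60)&(fx[:,0]<85)&(fx[:,2]>110)&(fx[:,2]<255)
q=fx[m]; ds=np.hypot(100-q[:,0],q[:,2]-85); q=q[(ds>60)&(ds<195)]
a=np.degrees(np.arctan2(q[:,2]-85,100-q[:,0])); print(len(q),np.percentile(a,[5,25,50,75,95]))
w=snap('top','t8').reshape(-1,3); d=w[(np.hypot(w[:,0]-470,w[:,1]-325)<40)&(w[:,2]>12)]; print(len(d),d.mean(0)); ang()
```

```text
17.95 tilt [3.141 0.    1.489] deg by atan 47.76 r 236.2 F [ 1.5  2.7 -0.7] 30.69024682044983 0.12351457710292017
420 [49.8933209  50.42113705 51.14727821 53.80092529 61.02485877]
214 [470.62236819 325.41475032  22.92746227]
18.05 tilt [3.142 0.    1.489] deg by atan 47.74 r 236.2 F [ 0.9  1.6 -0.2] 30.68278670310974 0.12291056487711935
```

The cover is still at about 48°, gripped at 31 N, and the cap is in the tray. I'll hand in.

```bash
python3 -c "
from h import *
print(order.sign_off())"
```

```text
the job is handed in; nothing more can be done
None
```

I handed the job in: the cap lies flat in the empty tray, and the cover was raised to about 60°, brought back to about 48° and is held still there by its bar, though the sign-off gave no verdict.

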